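# Push the soldering carriage round its L-slot to the hearth wall

### The arm

A 6-joint arm with a two-finger parallel gripper is mounted at the origin on the work surface; the furniture and walls round the work are solid. World frame = base frame: x ahead of the robot, y to its left, z up, the work surface at z = 0. Lengths are in mm, angles in degrees, forces in N, time in s.
With the tool pointing down it reaches from about 300 to 850 mm from the base axis. Payload 4.2 kg.
Tool frame: the origin (TCP) lies at the very end of the fingers, on their centre line; the grasp point (between the pads) lies 19 mm behind it; z points along the fingers, y is the line along which they close (so a half turn about z gives the same grasp; the last joint's range is limited). The gripper opens to 91 mm and grips with 3 to 60 N. Pads are 32 mm wide; open, the fingers measure 118 mm over their backs; the gripper's body (76 mm by 178 mm) begins 60 mm behind the grasp point.
Start: joints at [63.312, 18.312, 89.639, -0, 72.044, -1.146], TCP at [247.933, 518.818, 213.976] pointing down, gripper open.
Joint ranges: [-177.97, 177.97], [-48.28, 115.42], [12.27, 149.76], [-77.06, 257.06], [2.81, 150.46], [-146.56, 146.56]. Speed limits (degrees/s): [147.25, 147.25, 180, 180, 180, 180].

### API

Orientations are given as [roll, pitch, yaw] about the fixed x, y, z axes, in that order (R = Rz(yaw) Ry(pitch) Rx(roll)).
In Python, from workcell import env, eyes gives the robot as it stands.
- The arm moves only by the tool send_rows, never from a script. Its argument "targets" is text: rows parted by semicolons, each of 7 numbers parted by spaces: the shift along the tool's x, y, z in m, then the turn, a rotation vector about the tool's x, y, z in degrees, then the opening in per cent of the stroke, from 0 (shut) to 100 (fully open). A call has 1 to 12 rows; each row is the pose to reach, as a shift and turn from the pose commanded when the call began, along the tool's axes at that moment; what a row does not reach only later rows make up. A row lasts 1/12 s, in which the tool goes at most 41.7 mm and 7.16 degrees, less where a joint would pass 70% of its speed; a pose out of reach is approached as far as the arm can. A call with a gripper value outside its range is refused whole. The fingers move at their own pace and stop on an object; "grip_force" is the grip in N (left out, the last holds). Time passes only in rows, so rows that repeat a pose let the fingers close. It gives the time, the measured TCP pose, the force, the opening and the grip force at its end, in the units of the state.
- env.state(): the state, without advancing time (a new reading comes with each control period).
- eyes.grab_frame(name): name is "scene" or "top" or "wrist"; returns a dict with "image" (384x512x3 uint8, blue, green, red), "fovy" (degrees; the focal length in pixels is half the picture's height over the tangent of half this angle, whatever the lens; pixels are square), "cx", "cy" (the principal point, pixels), "eye" and "attitude" of the camera in the world. Camera axes: x right, y up, looking along -z (the intrinsics and any distortion apply to the point x, -y, -z); pixel columns grow to the right and rows downward; lengths in mm; the calibration is good to about 2 mm. The wrist camera is an equidistant fisheye: a pixel r from the principal point sees the ray r / f radians off the axis. A picture is of the moment at which its call begins. There is no depth.
- env.job_done(): hands the job in; it is judged then, once.
The state is a dict: "time_s": time; "qpos": joint angles; "qvel": joint speeds; "effort": joint torques, N m; "ee_pos": TCP position; "ee_rot": TCP orientation; "force": force on the tool from outside, world axes, zero at the start; "torque": the same for the moment, N m; "gripper_width": finger opening in mm; "gripper_force": force on a finger pad.
Only numpy, scipy, OpenCV 4.12 (cv2) and the standard library are available. Lean on these libraries where they do the work, as an engineer would, in place of code of your own. Each camera call takes 0.05 s, during which the arm holds its last target. There are 200 camera calls.

### The job

Push the round brass carriage with the charcoal block on it along the L-shaped slot of the slide plate to the corner, then sideways round the corner and fully home to the end of the short leg, in front of the upright soldering brick. Push only the rim of the carriage with the outside of the fingers: do not lift it out of its slot, do not push or lift the charcoal block, which must ride along where it lies, and leave the pot, the match box and the blue box where they stand. Finish with the hand clear.

Things in the scene. Friction and masses are not known exactly. Their poses are not given: they have to be found in the camera images.
- slide_plate: Fixed grey-painted steel plate, 192 x 192 mm, top 14 mm above the worktop (dark base sheet sticks out 3 mm). L-shaped slot in its top, 20 mm wide, 10 mm deep. Origin: on the worktop under the crossing of the legs' centre lines. The long leg runs from the corner along the plate's -x, the short leg along its +y; z up. The plate spans x -136 to 56, y -56 to 136 mm. Place and yaw vary.
- brick_top (a point): Middle of the top of the soldering brick that stands upright, fixed, on the plate: 100 mm along the plate's x, 18 mm thick (y = 109 to 127 mm in the plate's frame), top 78 mm above the worktop. Axes as slide_plate.
- slot_corner (a point): Corner of the slot where the leg centre lines cross, at the level of the plate's top (14 mm). Axes as slide_plate.
- slot_home (a point): Where the carriage's origin is when its pin touches the end of the short leg: 57 mm from the corner along the plate's +y, at the level of the plate's top. Axes as slide_plate.
- carriage: Loose brass disc with a pale top, 96 mm diameter, 14 mm thick, 0.35 to 0.7 kg, flat on the plate: rim 14 to 28 mm above the worktop. Under it a pin (16 mm diameter, 8 mm long) runs in the slot with 2 mm play each side. Origin: centre of its underside. Starts in the long leg 50 to 80 mm from the corner; stopped by the corner at plate x = +2 mm. No spring; friction alone resists, 2 to 6 N. Its yaw is free.
- charcoal: Black charcoal soldering block, 45 x 70 x 26 mm, loose, lying centred on the carriage from 28 to 54 mm above the work surface, its corners at least 3 mm inside the rim. Origin: centre of its underside; long side along its own y.
- cream_pot: White screw-top pot, 48 mm diameter, 50 mm tall, standing on the worktop beyond the plate's +x side. Origin: centre of its underside. Bystander.
- match_box: Cream-coloured match box, 36 x 52 x 18 mm, on the worktop beyond the plate's +x side. Origin: centre of its underside. Bystander.
- blue_box: Blue box, 50 x 70 x 24 mm, on the worktop beyond the plate's -x side. Origin: centre of its underside. Bystander.
Not all that is in view belongs to the job. What is meant by the charcoal is not turquoise, and is the smaller of those in its own colour.

How it is judged (in metres and radians):
On the way:
1. the carriage has come along the long leg to the corner (its centre no more than 4 mm short of the corner, less than 30 mm into the short leg) (x of carriage in the frame of slide_plate above -0.004 m and y of carriage in the frame of slide_plate below 0.03 m).
At the end, for the whole second after the job is handed in: The carriage's centre is over 52 mm from the corner along the short leg (at most 5 mm short of its end), within 6 mm of its centre line, flat on the plate; charcoal within 15 mm of the carriage's centre; both at rest; bystanders within 15 mm of where they stood (y of carriage in the frame of slide_plate above 0.052 m and x of carriage in the frame of slide_plate between -0.006 and 0.006 m and z of carriage in the frame of slide_plate below 0.0165 m and angle between carriage's own z axis and vertical below 0.06 rad and horizontal distance between charcoal and carriage below 0.015 m and z of charcoal in the frame of carriage between 0.01 and 0.018 m and linear speed of each of carriage, charcoal below 0.01 m/s and distance of each of cream_pot, match_box, blue_box from where it was at the start of the episode below 0.015 m); the robot touches nothing.
It fails at once if the carriage is lifted more than 5 mm off the plate or tipped over 0.15 rad (z of carriage in the frame of slide_plate above 0.019 m or angle between carriage's own z axis and vertical above 0.15 rad).
It fails at once if the charcoal block is lifted or comes off the carriage (z of charcoal in the frame of carriage above 0.02 m or horizontal distance between charcoal and carriage above 0.025 m).
It fails at once if the charcoal block itself is pushed or gripped by the fingers (more than 3 N) (contact force between the fingers and charcoal above 3 N).
It fails at once if a bystander (pot, match box, blue box) is moved more than 15 mm (distance of any of cream_pot, match_box, blue_box from where it was at the start of the episode above 0.015 m).
It also fails if it takes over 69 s, if anything falls off the work surface, if the arm or the gripper's body presses on something with over 40 N, if the wrist force passes 120 N, or if a joint passes its speed limit or range.

## Working session

There is one attempt and no reset: what is moved stays moved. The work goes in short steps, Python scripts to look and compute and a tool call to move; the robot and the scene stay as the last step left them, time stands still between calls to the robot, and variables do not carry over. Pictures are saved under pics/ and viewed, at most 10 in all, crops included, and the job is handed in when it is done.

Besides the shell and the picture viewer there is one more tool, called after "Request:" in YAML: its name, and indented under it one key for each argument. send_rows: Moves the arm, as the interface text tells. Its arguments: {"type":"object","properties":{"targets":{"type":"string"},"grip_force":{"type":"number"}},"required":["targets"]}

```bash
mkdir -p pics; python3 - <<'E'
from workcell import env, eyes
import cv2,pickle,numpy as np
for n in ("top","scene"):
    f=eyes.grab_frame(n); cv2.imwrite(f"pics/{n}0.png",f["image"]); pickle.dump(f,open(f"{n}0.pkl","wb"))
    print(n,{k:v for k,v in f.items() if k!="image"})
s=env.state();print(s["time_s"],s["ee_pos"],s["ee_rot"],s["force"],s["gripper_width"])
E
```

```text
top {'fovy': 57.3382183560849, 'cx': 260.26505517167055, 'cy': 187.3889030636825, 'eye': array([370.2887829 , -53.88841201, 893.25789626]), 'attitude': array([ 1.35654311e+01,  2.59419316e-02, -9.37755961e+01])}
scene {'fovy': 45.08438465999892, 'cx': 258.3377335246562, 'cy': 186.5402877882968, 'eye': array([  62.96832656, -685.1532195 ,  625.50998339]), 'attitude': array([ 55.91200555,   1.31806387, -39.6069672 ])}
0.1 [247.74952084 518.4107936  213.21655243] [-1.79910671e+02 -3.88790313e-04  1.54456622e+02] [ 0.396201   -0.574901   -0.08440991] 91.33399947428106
```

View pics/top0.png

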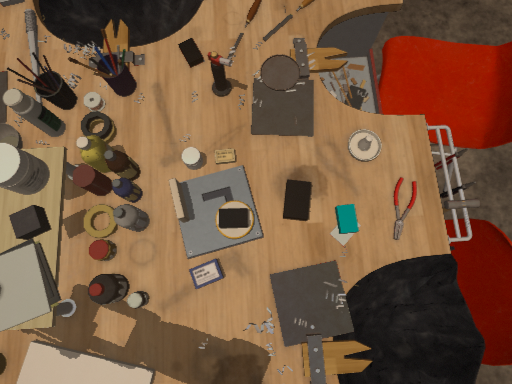

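View pics/scene0.png

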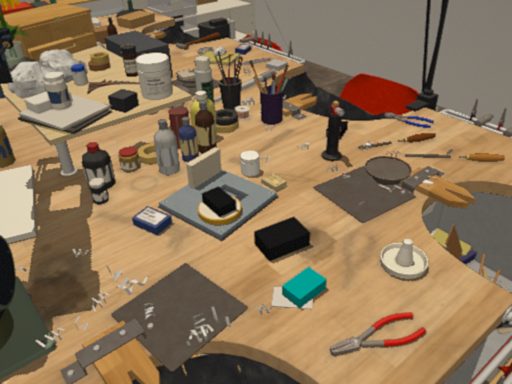

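The top view shows the plate around (218,210). The brick is on its left edge at (179,198), the carriage at (235,218), the pot at (191,157), the match box at (225,156) and the blue box at (207,272). Next I'll measure them.

```bash
cat > h.py <<'E'
import numpy as np,cv2,pickle
from scipy.spatial.transform import Rotation as R
def rays(f,px,fish=False):
    px=np.atleast_2d(px).astype(float); fl=192/np.tan(np.radians(f["fovy"]/2))
    u=(px[:,0]-f["cx"])/fl; v=(px[:,1]-f["cy"])/fl
    d=np.c_[u,-v,-np.ones(len(u))]
    return d@R.from_euler("xyz",f["attitude"],degrees=True).as_matrix().T
def onz(f,px,z):
    d=rays(f,px); e=np.array(f["eye"]); return (e+d*((z-e[2])/d[:,2])[:,None])[:,:2]
def proj(f,P):
    fl=192/np.tan(np.radians(f["fovy"]/2))
    c=(np.atleast_2d(P)-f["eye"])@R.from_euler("xyz",f["attitude"],degrees=True).as_matrix()
    return np.c_[f["cx"]+fl*c[:,0]/-c[:,2], f["cy"]-fl*c[:,1]/-c[:,2]]
E
python3 - <<'E'
from h import *
f=pickle.load(open("top0.pkl","rb")); im=f["image"]
c=cv2.resize(im[140:300,155:285],None,fx=4.5,fy=3.75*1.2,interpolation=cv2.INTER_CUBIC)[:600]
c=cv2.resize(im[155:288,160:280],None,fx=4.5,fy=4.5,interpolation=cv2.INTER_CUBIC);cv2.imwrite("pics/crop.png",c)
hsv=cv2.cvtColor(im,cv2.COLOR_BGR2HSV)
for p in [(200,235),(210,210),(235,207),(252,218),(235,218),(222,190)]: print(p,im[p[1],p[0]],hsv[p[1],p[0]])
E
```

```text
(200, 235) [120 125 127] [ 21  14 127]
(210, 210) [117 122 125] [ 19  16 125]
(235, 207) [134 162 182] [ 18  67 182]
(252, 218) [ 83 141 179] [ 18 137 179]
(235, 218) [29 34 40] [14 70 40]
(222, 190) [63 63 68] [ 0 19 68]
```

View pics/crop.png

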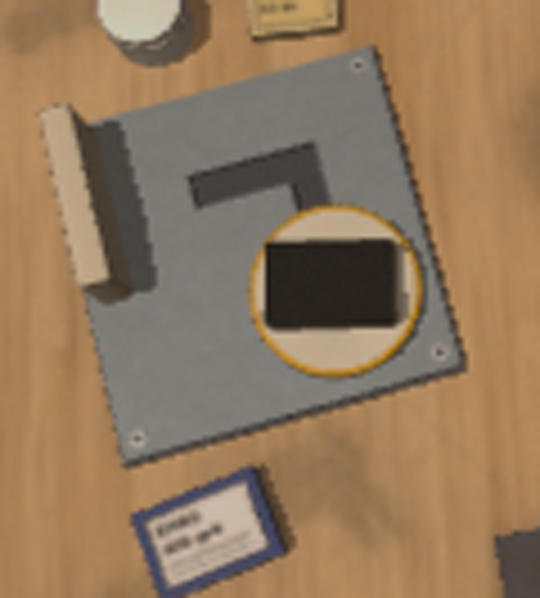

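The crop shows the plate corners at crop pixels (375,47), (465,368) and (125,463). The slot's outer corner is at (316,143) and its end at (187,178)/(197,208). I'll fit the plate frame and the carriage circle from these.

```bash
python3 - <<'E'
from h import *
f=pickle.load(open("top0.pkl","rb")); im=f["image"]
full=lambda a:np.array(a,float)/4.5+[160-.39,155-.39]
px=full([(375,47),(465,366),(125,462),(316,143),(187,178),(197,208)])
W=onz(f,px,14); P=np.array([(56,-56),(-136,-56),(-136,136),(10,-10),(10,65),(-10,65)],float)
wc,pc=W.mean(0),P.mean(0);H=(P-pc).T@(W-wc);th=np.arctan2(H[0,1]-H[1,0],H[0,0]+H[1,1])
Rm=np.array([[np.cos(th),-np.sin(th)],[np.sin(th),np.cos(th)]]);t=wc-Rm@pc
print("yaw",np.degrees(th),"origin",t);print(np.round((W-t)@Rm-P,1))
g=lambda q:np.round((q-t)@Rm,1)
hsv=cv2.cvtColor(im,cv2.COLOR_BGR2HSV); m=cv2.inRange(hsv,(14,50,130),(28,255,255))
roi=np.zeros(m.shape,np.uint8);cv2.circle(roi,(234,220),23,255,-1);
# carriage circle: extremes seen in crop
C=full([(250,290),(424,290),(335,206),(335,377)]);Q=onz(f,C,28);c=np.array([(Q[:2].mean(0))[0],0]);print("car rim pts plate",g(Q),g(Q.mean(0)),Q.mean(0))
k=onz(f,full([(266,240),(392,239),(397,327),(266,328)]),54);print("charcoal",g(k),g(k.mean(0)))
print("blue",g(onz(f,full([(132,515),(262,466),(290,552),(160,597)]),24)))
print("pot",g(onz(f,full([(140,12)]),50)),"match",g(onz(f,full([(250,35),(340,28)]),18)))
print("brick",g(onz(f,full([(40,115),(65,103),(108,277),(85,287)]),78)))
for q in [(0,0),(0,57),(-120,0),(0,-70),(0,-130)]: print(q,Rm@q+t)
np.savez("plate.npz",R=Rm,t=t)
E
```

```text
yaw 11.970553474464028 origin [578.59065702  17.9893863 ]
[[-0.2 -1. ]
 [-0.  -0.9]
 [ 0.2  0.1]
 [-0.5  0.5]
 [-0.4  1.4]
 [ 1.1  0. ]]
car rim pts plate [[ -65.    46.2]
 [ -91.1  -46.1]
 [ -32.1  -10.9]
 [-123.9   13.3]] [-78.    0.6] [502.13755499   2.41736847]
charcoal [[ -45.7   29.2]
 [ -63.6  -36.3]
 [-110.1  -26.4]
 [ -91.7   40.8]] [-77.8   1.8]
blue [[-165.   136.9]
 [-158.9   63.5]
 [-206.6   60.1]
 [-210.3  132.1]]
pot [[100.1  65.7]] match [[ 81.2  11. ]
 [ 71.2 -40.3]]
brick [[ 47.7 127. ]
 [ 50.6 112.8]
 [-47.2 111.5]
 [-49.1 124.2]]
(0, 0) [578.59065702  17.9893863 ]
(0, 57) [566.76834657  73.74988285]
(-120, 0) [461.20013797  -6.89968835]
(0, -70) [593.1092839  -50.48841648]
(0, -130) [ 605.55382122 -109.18367601]
```

```bash
cat > m.py <<'E'
from h import *; import sys
from workcell import env
s=env.state(); z=np.load("plate.npz"); Rm,t=z["R"],z["t"]; R0=R.from_euler("xyz",s["ee_rot"],degrees=True)
p=np.array(s["ee_pos"]); print("t",s["time_s"],"plate",np.round((p[:2]-t)@Rm,1),"z",p[2].round(1),"rot",s["ee_rot"].round(2),"F",np.round(s["force"],1),"w",s["gripper_width"])
for a in sys.argv[1:]:
    x,y,zz,yaw=map(float,a.split(",")); w=np.r_[Rm@[x,y]+t,zz]
    print(a,np.round(R0.inv().apply(w-p)/1000,4),np.round((R0.inv()*R.from_euler("xyz",[180,0,yaw],degrees=True)).as_rotvec(degrees=True),2))
E
python3 m.py -- -160,0,180,102 2>/dev/null || python3 - <<'E'
E
sed -i 's/sys.argv\[1:\]/[a for a in sys.argv[1:] if a!="--"]/' m.py; python3 m.py -160,0,180,102
```

```text
t 0.1 plate [-219.9  558.2] z 213.2 rot [-179.91   -0.    154.46] F [ 0.4 -0.6 -0.1] w 91.33399947428106
t 0.1 plate [-219.9  558.2] z 213.2 rot [-179.91   -0.    154.46] F [ 0.4 -0.6 -0.1] w 91.33399947428106
-160,0,180,102 [-0.3874 -0.4062  0.0338] [-8.000e-02  4.000e-02  5.246e+01]
```

Request:
send_rows:
  targets: "-0.026 -0.027 0.002 0 0 3.5 0;-0.052 -0.054 0.004 0 0 7 0;-0.078 -0.081 0.006 0 0 10.5 0;-0.104 -0.108 0.008 0 0 14 0;-0.130 -0.135 0.010 0 0 17.5 0;-0.156 -0.162 0.012 0 0 21 0;-0.182 -0.189 0.014 0 0 24.5 0;-0.208 -0.216 0.016 0 0 28 0;-0.234 -0.243 0.018 0 0 31.5 0;-0.260 -0.270 0.020 0 0 35 0;-0.286 -0.297 0.022 0 0 38.5 0;-0.312 -0.325 0.024 0 0 42 0"

```text
time_s: 1.1
ee_pos: [389.3, 89.3, 189.8]
ee_rot: [180.0, -0.0, 112.3]
force: [1.0, 0.4, -0.4]
gripper_width: 14.4
gripper_force: 0.0
```

```bash
python3 m.py -160,0,60,102
```

```text
t 1.1 plate [-170.4  109.1] z 189.8 rot [ 1.7999e+02 -1.0000e-02  1.1230e+02] F [ 1.   0.4 -0.4] w 14.386147171842238
-160,0,60,102 [-0.1092 -0.0094  0.1298] [ 1.00e-02 -1.00e-02  1.03e+01]
```

Request:
send_rows:
  targets: "-0.035 -0.003 0.02 0 0 4 0;-0.07 -0.006 0.045 0 0 8 0;-0.106 -0.009 0.075 0 0 10.3 0;-0.106 -0.009 0.105 0 0 10.3 0;-0.106 -0.009 0.128 0 0 10.3 0;-0.106 -0.009 0.128 0 0 10.3 0;-0.106 -0.009 0.128 0 0 10.3 0;-0.106 -0.009 0.128 0 0 10.3 0"

```text
time_s: 1.77
ee_pos: [422.4, -10.1, 63.0]
ee_rot: [179.9, 0.0, 102.2]
force: [0.7, -0.3, -0.2]
gripper_width: 0.7
gripper_force: 0.0
```

```bash
python3 m.py -160,0,19,102; python3 - <<'E'
from workcell import eyes
import cv2,pickle
f=eyes.grab_frame("top");pickle.dump(f,open("top1.pkl","wb"));g=eyes.grab_frame("scene");pickle.dump(g,open("scene1.pkl","wb"))
cv2.imwrite("pics/b.png",cv2.hconcat([cv2.resize(f["image"][150:290,150:290],(400,400),interpolation=2),cv2.resize(g["image"][130:270,130:270],(400,400),interpolation=2)]))
E
```

```text
t 1.7667 plate [-158.6    4.9] z 63.0 rot [1.7990e+02 2.0000e-02 1.0219e+02] F [ 0.7 -0.3 -0.2] w 0.6868681652781885
-160,0,19,102 [-0.0049 -0.0015  0.044 ] [0.1  0.02 0.19]
```

View pics/b.png

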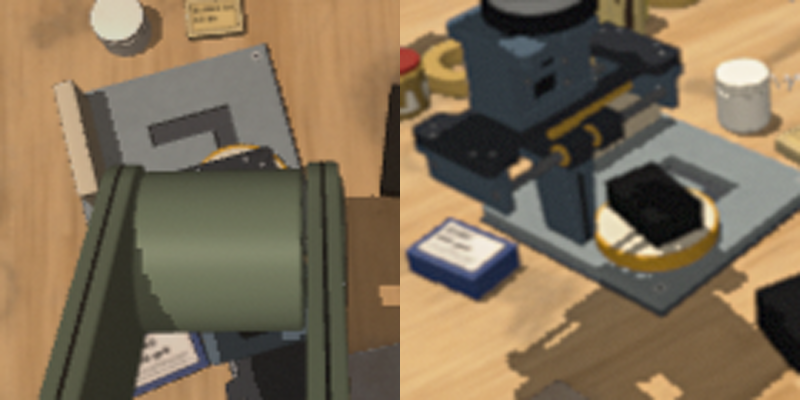

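The picture shows the closed fingers just behind the carriage, with the blue box clear of them. I'll lower the tool.

Request:
send_rows:
  targets: "-0.003 -0.001 0.011 0.1 0 0.2 0;-0.005 -0.0015 0.022 0.1 0 0.2 0;-0.005 -0.0015 0.033 0.1 0 0.2 0;-0.005 -0.0015 0.043 0.1 0 0.2 0;-0.005 -0.0015 0.044 0.1 0 0.2 0;-0.005 -0.0015 0.044 0.1 0 0.2 0"

```text
time_s: 2.37
ee_pos: [421.6, -15.2, 18.7]
ee_rot: [-180.0, 0.0, 102.0]
force: [0.2, -0.3, 0.1]
gripper_width: 0.4
gripper_force: 0.0
```

```bash
python3 m.py -160,0,19,102 -62,0,19,102
```

```text
t 2.3667 plate [-1.605e+02  1.000e-01] z 18.7 rot [-1.7997e+02  1.0000e-02  1.0200e+02] F [ 0.2 -0.3  0.1] w 0.39754160153089263
-160,0,19,102 [-0.0001  0.0005 -0.0003] [-0.03  0.01  0.  ]
-62,0,19,102 [-0.0001  0.0985 -0.0004] [-0.03  0.01  0.  ]
```

Request:
send_rows:
  targets: "0 0.005 0 0 0 0 0;0 0.010 0 0 0 0 0;0 0.014 0 0 0 0 0;0 0.017 0 0 0 0 0;0 0.020 0 0 0 0 0;0 0.023 0 0 0 0 0;0 0.026 0 0 0 0 0;0 0.029 0 0 0 0 0;0 0.032 0 0 0 0 0;0 0.035 0 0 0 0 0;0 0.038 0 0 0 0 0;0 0.041 0 0 0 0 0"

```text
time_s: 3.37
ee_pos: [456.3, -7.3, 17.3]
ee_rot: [-179.3, -0.1, 102.0]
force: [-9.2, -2.5, 8.0]
gripper_width: 0.5
gripper_force: 5.0
```

```bash
python3 m.py -62,0,19,102;  python3 - <<'E'
from workcell import eyes
import cv2,pickle
f=eyes.grab_frame("top");g=eyes.grab_frame("scene")
cv2.imwrite("pics/c.png",cv2.hconcat([cv2.resize(f["image"][150:290,150:290],(400,400),interpolation=2),cv2.resize(g["image"][130:270,130:270],(400,400),interpolation=2)]))
E
```

```text
t 3.3667 plate [-124.8    0.6] z 17.3 rot [-1.7930e+02 -1.0000e-01  1.0198e+02] F [-9.2 -2.5  8. ] w 0.4944934583463903
-62,0,19,102 [-0.0006  0.0628 -0.0024] [-0.7  -0.1  -0.01]
```

View pics/c.png

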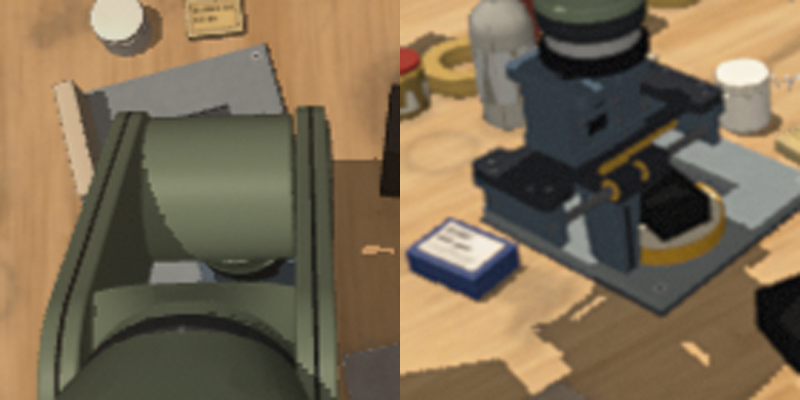

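The scene view shows the fingers against the rim and the carriage moving. I'll keep pushing.

Request:
send_rows:
  targets: "0 0.0035 0 0 0 0 0;0 0.007 0 0 0 0 0;0 0.0105 0 0 0 0 0;0 0.014 0 0 0 0 0;0 0.0175 0 0 0 0 0;0 0.021 0 0 0 0 0;0 0.0245 0 0 0 0 0;0 0.028 0 0 0 0 0;0 0.0315 0 0 0 0 0;0 0.035 0 0 0 0 0;0 0.0385 0 0 0 0 0;0 0.042 0 0 0 0 0"

```text
time_s: 4.47
ee_pos: [496.9, 1.2, 17.3]
ee_rot: [-179.2, -0.1, 102.0]
force: [-10.7, -3.7, 9.7]
gripper_width: 0.3
gripper_force: 5.8
```

```bash
python3 m.py -62,0,19,102
```

```text
t 4.4667 plate [-83.4   0.5] z 17.3 rot [-1.7924e+02 -9.0000e-02  1.0200e+02] F [-10.7  -3.7   9.7] w 0.3118605761893033
-62,0,19,102 [-0.0005  0.0214 -0.002 ] [-0.76 -0.09 -0.  ]
```

Request:
send_rows:
  targets: "0 0.003 0 0 0 0 0;0 0.006 0 0 0 0 0;0 0.009 0 0 0 0 0;0 0.012 0 0 0 0 0;0 0.015 0 0 0 0 0;0 0.018 0 0 0 0 0;0 0.020 0 0 0 0 0;0 0.020 0 0 0 0 0"

```text
time_s: 5.13
ee_pos: [518.3, 5.6, 17.3]
ee_rot: [-179.4, -0.1, 102.0]
force: [-6.6, -1.1, 6.6]
gripper_width: 0.4
gripper_force: 3.8
```

```bash
python3 m.py -62,0,19,102
```

```text
t 5.1333 plate [-61.6   0.4] z 17.3 rot [-1.7944e+02 -8.0000e-02  1.0198e+02] F [-6.6 -1.1  6.6] w 0.40656126718135005
-62,0,19,102 [-0.0004 -0.0004 -0.0016] [-0.56 -0.08 -0.02]
```

Now I'll push on to feel the corner stop.

Request:
send_rows:
  targets: "0 0.0015 0 0 0 0 0;0 0.003 0 0 0 0 0;0 0.0045 0 0 0 0 0;0 0.006 0 0 0 0 0;0 0.006 0 0 0 0 0;0 0.006 0 0 0 0 0"

```text
time_s: 5.63
ee_pos: [523.8, 6.8, 17.4]
ee_rot: [-179.4, -0.1, 102.0]
force: [-7.9, -0.9, 6.7]
gripper_width: 0.1
gripper_force: 4.2
```

```bash
python3 m.py -62,0,19,102
```

```text
t 5.6333 plate [-56.    0.4] z 17.4 rot [-1.7941e+02 -8.0000e-02  1.0197e+02] F [-7.9 -0.9  6.7] w 0.13951148122915266
-62,0,19,102 [-0.0004 -0.0061 -0.0016] [-0.59 -0.08 -0.03]
```

Request:
send_rows:
  targets: "0 0.0015 0 0 0 0 0;0 0.003 0 0 0 0 0;0 0.0045 0 0 0 0 0;0 0.006 0 0 0 0 0;0 0.006 0 0 0 0 0;0 0.006 0 0 0 0 0"

```text
time_s: 6.13
ee_pos: [527.4, 7.6, 17.3]
ee_rot: [-179.1, -0.1, 102.0]
force: [-11.9, -2.6, 10.9]
gripper_width: 0.5
gripper_force: 6.6
```

```bash
python3 m.py -62,0,19,102
```

```text
t 6.1333 plate [-52.2   0.4] z 17.3 rot [-1.7914e+02 -1.0000e-01  1.0200e+02] F [-11.9  -2.6  10.9] w 0.5324278375495661
-62,0,19,102 [-0.0004 -0.0098 -0.0016] [-0.86 -0.1  -0.  ]
```

Request:
send_rows:
  targets: "0 0.0015 0 0 0 0 0;0 0.003 0 0 0 0 0;0 0.004 0 0 0 0 0;0 0.004 0 0 0 0 0;0 0.004 0 0 0 0 0"

```text
time_s: 6.55
ee_pos: [527.5, 7.6, 17.2]
ee_rot: [-178.7, -0.1, 102.0]
force: [-19.0, -6.3, 18.5]
gripper_width: 0.3
gripper_force: 11.0
```

```bash
python3 m.py -75,0,19,102
```

```text
t 6.55 plate [-52.2   0.5] z 17.2 rot [-1.7868e+02 -1.2000e-01  1.0204e+02] F [-19.   -6.3  18.5] w 0.2907930467686198
-75,0,19,102 [-0.0005 -0.0229 -0.0012] [-1.32 -0.12  0.04]
```

The carriage is at the stop, since the force rises with no motion. I'll back off, go up and look.

Request:
send_rows:
  targets: "0 -0.004 0 0 0 0 0;0 -0.008 0 0 0 0 0;0 -0.016 0 0 0 0 0;0 -0.028 0 0 0 0 0;0 -0.040 0 0 0 0 0;0 -0.050 -0.010 0 0 0 0;0 -0.060 -0.040 0 0 0 0;0 -0.090 -0.080 0 0 0 0;0 -0.120 -0.110 0 0 0 0;0 -0.150 -0.110 0 0 0 0;0 -0.180 -0.110 0 0 0 0;0 -0.180 -0.110 0 0 0 0"

```text
time_s: 7.55
ee_pos: [355.9, -28.4, 128.1]
ee_rot: [-179.7, -0.0, 101.9]
force: [-0.7, 0.3, 0.8]
gripper_width: 0.4
gripper_force: 0.0
```

```bash
python3 m.py -100,-85,128,57 0,-85,128,12; python3 - <<'E'
from workcell import eyes
import cv2,pickle
f=eyes.grab_frame("top");pickle.dump(f,open("top2.pkl","wb"));g=eyes.grab_frame("scene")
cv2.imwrite("pics/d.png",cv2.hconcat([cv2.resize(f["image"][155:288,160:293],(400,400),interpolation=2),cv2.resize(g["image"][130:270,130:270],(400,400),interpolation=2)]))
E
```

```text
t 7.55 plate [-227.5    0.8] z 128.1 rot [-1.7972e+02 -3.0000e-02  1.0191e+02] F [-0.7  0.3  0.8] w 0.40052294385364334
-100,-85,128,57 [-0.0857  0.1276 -0.0006] [-0.28  0.08 44.91]
0,-85,128,12 [-0.0856  0.2276 -0.0011] [-0.24  0.19 89.91]
```

View pics/d.png

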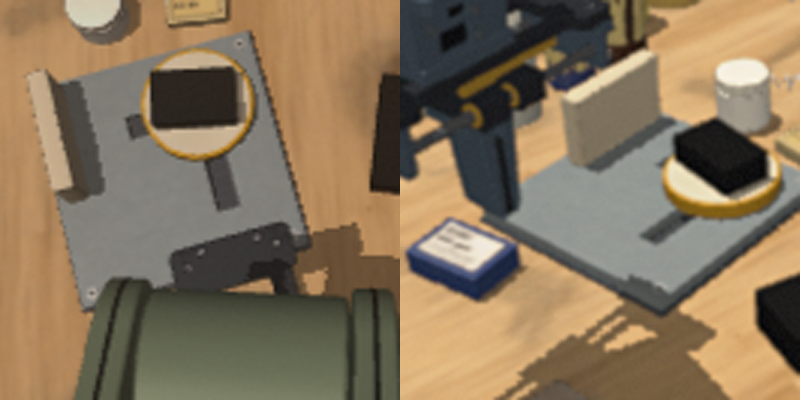

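The carriage is at the corner, with its circle spanning 141–255 by 48–161 in the crop. The charcoal is still on it at (150–238, 66–128).

```bash
python3 - <<'E'
from h import *
f=pickle.load(open("top2.pkl","rb")); z=np.load("plate.npz"); Rm,t=z["R"],z["t"]
full=lambda a:np.array(a,float)/3.0075+[160-.33,155-.33]
g=lambda q:np.round((q-t)@Rm,1)
print(g(onz(f,full([(141,104),(255,104),(198,48),(198,161)]),28).mean(0)), g(onz(f,full([(150,69),(238,66),(239,126),(152,128)]),54).mean(0)))
k=g(onz(f,full([(150,69),(238,66),(239,126),(152,128)]),54));print(k)
E
```

```text
[1.7 2.6] [1.4 2.8]
[[ 34.4  32.4]
 [ 17.2 -38. ]
 [-31.9 -25.8]
 [-14.3  42.7]]
```

Request:
send_rows:
  targets: "-0.010 0.018 0 0 0 6 0;-0.020 0.036 0 0 0 12 0;-0.030 0.054 0 0 0 18 0;-0.040 0.072 0 0 0 24 0;-0.050 0.090 0 0 0 30 0;-0.060 0.108 0 0 0 36 0;-0.070 0.126 0 0 0 43 0;-0.080 0.144 0 0 0 50 0;-0.0855 0.164 0 0 0 57 0;-0.0855 0.184 0 0 0 64 0;-0.0855 0.206 0 0 0 71 0;-0.0855 0.2285 0 0 0 78 0"

```text
time_s: 8.65
ee_pos: [605.3, -64.2, 126.7]
ee_rot: [-180.0, 0.1, 23.6]
force: [-0.3, 0.3, -0.5]
gripper_width: 0.6
gripper_force: 0.0
```

```bash
python3 m.py 1,-85,60,12
```

```text
t 8.65 plate [  9.1 -85.9] z 126.7 rot [-1.7998e+02  7.0000e-02  2.3610e+01] F [-0.3  0.3 -0.5] w 0.5985859366113727
1,-85,60,12 [-0.0077 -0.0025  0.0667] [-1.000e-02  7.000e-02  1.161e+01]
```

Request:
send_rows:
  targets: "-0.004 -0.001 0.01 0 0 6 0;-0.0077 -0.0025 0.03 0 0 11.6 0;-0.0077 -0.0025 0.05 0 0 11.6 0;-0.0077 -0.0025 0.068 0 0 11.6 0;-0.0077 -0.0025 0.068 0 0 11.6 0;-0.0077 -0.0025 0.068 0 0 11.6 0;-0.0077 -0.0025 0.068 0 0 11.6 0"

```text
time_s: 9.23
ee_pos: [596.2, -65.3, 60.1]
ee_rot: [180.0, 0.0, 12.4]
force: [-0.3, -1.0, -0.4]
gripper_width: 0.1
gripper_force: 0.0
```

```bash
python3 m.py 1,-85,19.5,12
```

```text
t 9.2333 plate [ -0.1 -85.1] z 60.1 rot [179.97   0.    12.37] F [-0.3 -1.  -0.4] w 0.12513178363420566
1,-85,19.5,12 [ 0.0011 -0.0001  0.0406] [0.03 0.   0.37]
```

Request:
send_rows:
  targets: "0.001 0 0.010 0 0 0.4 0;0.001 0 0.020 0 0 0.4 0;0.001 0 0.030 0 0 0.4 0;0.001 0 0.038 0 0 0.4 0;0.001 0 0.0406 0 0 0.4 0;0.001 0 0.0406 0 0 0.4 0;0.001 0 0.0406 0 0 0.4 0"

```text
time_s: 9.82
ee_pos: [595.6, -65.1, 18.9]
ee_rot: [-180.0, 0.1, 12.0]
force: [-0.1, -0.6, 0.4]
gripper_width: 0.4
gripper_force: 0.0
```

```bash
python3 m.py 1,-55,19.5,12
```

```text
t 9.8167 plate [ -0.6 -84.8] z 18.9 rot [-1.7999e+02  1.1000e-01  1.1960e+01] F [-0.1 -0.6  0.4] w 0.44567349268195194
1,-55,19.5,12 [ 0.0016 -0.0298 -0.0006] [-0.01  0.11 -0.04]
```

Request:
send_rows:
  targets: "0.0005 -0.005 0 0 0 0 0;0.001 -0.010 0 0 0 0 0;0.0015 -0.015 0 0 0 0 0;0.0015 -0.020 0 0 0 0 0;0.0015 -0.024 0 0 0 0 0;0.0015 -0.027 0 0 0 0 0;0.0015 -0.030 0 0 0 0 0;0.0015 -0.033 0 0 0 0 0;0.0015 -0.036 0 0 0 0 0;0.0015 -0.039 0 0 0 0 0;0.0015 -0.042 0 0 0 0 0;0.0015 -0.045 0 0 0 0 0"

```text
time_s: 10.82
ee_pos: [587.9, -21.0, 19.1]
ee_rot: [180.0, 0.1, 12.0]
force: [0.9, -3.9, -0.3]
gripper_width: 0.7
gripper_force: 1.9
```

```bash
python3 m.py 1,3,19.5,12
```

```text
t 10.8167 plate [  1.  -40.1] z 19.1 rot [1.7997e+02 7.0000e-02 1.1950e+01] F [ 0.9 -3.9 -0.3] w 0.7491470581833103
1,3,19.5,12 [-0.0001 -0.0431 -0.0004] [ 0.03  0.07 -0.05]
```

Request:
send_rows:
  targets: "0 -0.003 0 0 0 0 0;0 -0.006 0 0 0 0 0;0 -0.009 0 0 0 0 0;0 -0.012 0 0 0 0 0;0 -0.015 0 0 0 0 0;0 -0.018 0 0 0 0 0;0 -0.021 0 0 0 0 0;0 -0.024 0 0 0 0 0;0 -0.027 0 0 0 0 0;0 -0.030 0 0 0 0 0;0 -0.033 0 0 0 0 0;0 -0.036 0 0 0 0 0"

```text
time_s: 11.82
ee_pos: [580.2, 14.7, 19.1]
ee_rot: [-180.0, 0.1, 12.0]
force: [0.3, -4.3, 1.0]
gripper_width: 0.4
gripper_force: 2.1
```

```bash
python3 m.py 1,3,19.5,12
```

```text
t 11.8167 plate [ 0.9 -3.5] z 19.1 rot [-1.800e+02  1.000e-01  1.196e+01] F [ 0.3 -4.3  1. ] w 0.44214867713809225
1,3,19.5,12 [ 0.0001 -0.0065 -0.0004] [-0.    0.1  -0.04]
```

Request:
send_rows:
  targets: "0 -0.002 0 0 0 0 0;0 -0.004 0 0 0 0 0;0 -0.006 0 0 0 0 0;0 -0.0075 0 0 0 0 0;0 -0.009 0 0 0 0 0;0 -0.009 0 0 0 0 0;0 -0.009 0 0 0 0 0"

```text
time_s: 12.4
ee_pos: [578.8, 22.0, 19.1]
ee_rot: [179.9, 0.1, 12.0]
force: [1.3, -9.3, 0.2]
gripper_width: 0.6
gripper_force: 4.4
```

```bash
python3 m.py 1,3,19.5,12
```

```text
t 12.4 plate [1.  3.9] z 19.1 rot [1.7987e+02 8.0000e-02 1.2020e+01] F [ 1.3 -9.3  0.2] w 0.5704386590320178
1,3,19.5,12 [-0.      0.0009 -0.0004] [0.13 0.08 0.02]
```

Request:
send_rows:
  targets: "0 -0.0015 0 0 0 0 0;0 -0.003 0 0 0 0 0;0 -0.003 0 0 0 0 0;0 -0.003 0 0 0 0 0"

```text
time_s: 12.73
ee_pos: [578.9, 22.3, 19.3]
ee_rot: [179.6, 0.0, 12.1]
force: [2.1, -17.9, -0.7]
gripper_width: 0.2
gripper_force: 8.8
```

```bash
python3 m.py 1,3,19.5,12
```

```text
t 12.7333 plate [1.2 4.2] z 19.3 rot [1.7962e+02 5.0000e-02 1.2110e+01] F [  2.1 -17.9  -0.7] w 0.17834896550633234
1,3,19.5,12 [-0.0002  0.0012 -0.0002] [0.38 0.05 0.11]
```

The carriage is home, against the end stop. I'll retreat and verify.

Request:
send_rows:
  targets: "0 0.003 0 0 0 0 0;0 0.006 0 0 0 0 0;0 0.012 0 0 0 0 0;0 0.022 0 0 0 0 0;0 0.035 0 0 0 0 0;0 0.050 -0.010 0 0 0 0;0 0.065 -0.040 0 0 0 0;0 0.090 -0.080 0 0 0 0;0 0.130 -0.115 0 0 0 0;0 0.170 -0.125 0 0 0 0;0 0.210 -0.125 0 0 0 0;0 0.210 -0.125 0 0 0 0"

```text
time_s: 13.73
ee_pos: [623.2, -185.5, 146.2]
ee_rot: [179.7, -0.2, 11.8]
force: [-0.3, 0.2, -0.2]
gripper_width: 0.4
gripper_force: 0.0
```

```bash
python3 m.py; python3 - <<'E'
from workcell import eyes
import cv2,pickle
f=eyes.grab_frame("top");pickle.dump(f,open("top3.pkl","wb"));g=eyes.grab_frame("scene")
cv2.imwrite("pics/e.png",cv2.hconcat([cv2.resize(f["image"][145:278,160:293],(400,400),interpolation=2),cv2.resize(g["image"][130:270,130:270],(400,400),interpolation=2)]))
E
```

```text
t 13.7333 plate [   1.5 -208.3] z 146.2 rot [ 1.7973e+02 -1.6000e-01  1.1750e+01] F [-0.3  0.2 -0.2] w 0.3793440595874945
```

View pics/e.png

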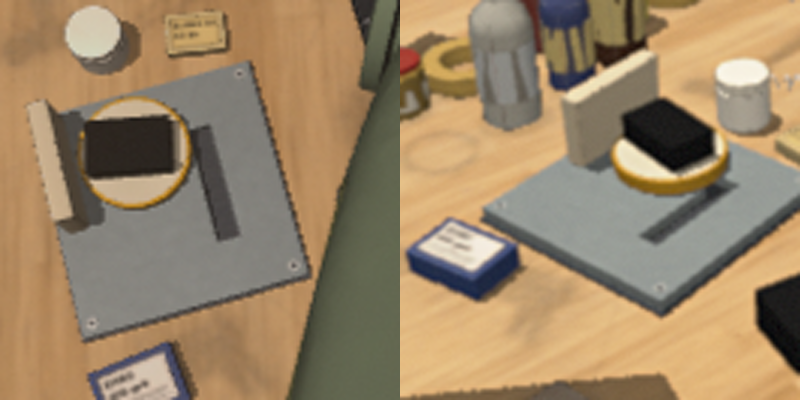

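The carriage is in front of the brick, with its circle at 78–191 by 97–209 in the crop. The charcoal is on it and the bystanders haven't moved. I'll check the numbers, then hand in.

```bash
python3 - <<'E'
from h import *; from workcell import env
f=pickle.load(open("top3.pkl","rb")); z=np.load("plate.npz"); Rm,t=z["R"],z["t"]
full=lambda a:np.array(a,float)/3.0075+[160-.33,145-.33]
g=lambda q:np.round((q-t)@Rm,1)
c=g(onz(f,full([(78,153),(191,153),(134,97),(134,209)]),28).mean(0)); k=g(onz(f,full([(84,120),(175,116),(174,175),(87,178)]),54).mean(0)); print(c,k)
if c[1]>53.5 and abs(c[0])<5 and np.hypot(*(c-k))<12: print(env.job_done())
E
```

```text
[ 0.6 58. ] [-0.5 57.7]
the job is handed in; nothing more can be done
None
```

The carriage is home at the end of the short leg (measured at plate x 0.6, y 58.0 mm), the charcoal is within about 1 mm of its centre, the bystanders look unmoved, the hand is clear, and the job is handed in.

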